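Find the hidden catch of the cutlery box

ROBOT

A 6-joint arm with a two-finger parallel gripper is mounted at the origin on a cart in front of the work surface, level with it; the furniture and walls round the work are solid. World frame = base frame: x ahead of the robot, y to its left, z up, the work surface at z = 0. Lengths are in m, angles in rad, forces in N, time in s.
With the tool pointing down it reaches from about 0.15 to 0.775 m from the base axis. Payload 6.1 kg.
Tool frame: the origin (TCP) lies on the centre line of the jaws, within the pads' length; the fingertips stand 17 mm ahead of it and the grasp point (between the pads) lies 2 mm behind it; z points along the fingers, y is the line along which they close (so a half turn about z gives the same grasp; the last joint's range is limited). The gripper opens to 85 mm and grips with 20 to 120 N. Pads are 22 mm wide; open, the fingers measure 114 mm over their backs; the gripper's body (76 mm by 85 mm) begins 54 mm behind the grasp point. The pads swing forward as they close: fully open they stand 13 mm farther back than shut.
Start: joints at [-1.18, 0.126, -0.04, 1.405, 0, 1.571], TCP at [0.2, -0.485, 0.248] pointing down, gripper open.
Joint ranges: [-2.72, 2.72], [-0.95, 1.95], [-1.27, 1.35], [-1.78, 2.02], [-1.46, 1.47], [-3.14, 3.14]. Speed limits (rad/s): [2.39, 2.39, 3.01, 3.14, 3.14, 3.14].

INTERFACE

Orientations are given as a 3x3 rotation matrix whose columns are the frame's x, y, z axes.
In Python, from bench import bot gives the robot as it stands.
- The arm moves only by the tool servo_tool, never from a script. Its argument "commands" is a list of rows, each an object of numbers: "gripper": the opening, from -1 (shut) to 1 (fully open); "dx", "dy", "dz": the shift along the tool's x, y, z in m; "turn": the turn about the tool's z in rad. A call has 1 to 5 rows; each row shifts and turns the commanded pose from where the row before left it, along the tool's axes as they then stand; what a row does not reach is not made up. A row lasts 1/12 s, in which the tool goes at most 41.7 mm and 7.16 degrees, less where a joint would pass 70% of its speed; a pose out of reach is approached as far as the arm can. A call is refused whole if a number of a shift passes 0.0417 or a number of a turn 0.125, either way. A call with a gripper value outside its range is refused whole. The fingers move at their own pace and stop on an object; the grip force is fixed at half the most. Time passes only in rows, so rows that do not move let the fingers close. It gives the time, the measured TCP pose, the force, the opening and the grip force at its end, in the units of the state.
- bot.sense(): the state, without advancing time (a new reading comes with each control period).
- bot.read_camera(name): name is "scene" or "top" or "wrist"; returns a dict with "img" (384x512x3 uint8, blue, green, red), "vfov" (degrees; the focal length in pixels is half the picture's height over the tangent of half this angle, whatever the lens; pixels are square), "cx", "cy" (the principal point, pixels), "R" (3x3) and "t" (3): a world point X has camera coordinates R X + t. Camera axes: x right, y down, z forward; pixel columns grow to the right and rows downward; lengths in m; the calibration is good to about 2 mm. A picture is of the moment at which its call begins. There is no depth.
- bot.hand_in(): hands the job in; it is judged then, once.
Trained networks look in the newest picture that a camera, given by its name, has taken for a name from the list of things; names that differ only in an ending like _2 or _b are one class to them, and where a whole thing is asked for, a point or a joint stands for the part that bears it (a point fixed in the world has none). Each returns a list of dicts, best first, with "p" (0 to 1); they miss things now and then, are a little off and sometimes report something else, mostly with a low value. They report only what shows in the picture. A call takes as long as a camera call.
- bot.outline_of(camera, label): "pixels" (384x512 bool, what is visible of it) and "bbox" ([centre column, centre row, width, height] in pixels, round what is visible of it).
- bot.tip_of(camera, label): "location" ([row, column] in pixels: a listed point, or the origin of a listed thing).
The state is a dict: "time_s": time; "joint_positions": joint angles; "joint_velocities": joint speeds; "joint_torque": joint torques, N m; "tool_pos": TCP position; "orientation": TCP orientation; "ft_force": force on the tool from outside, world axes, zero at the start; "torque": the same for the moment, N m; "finger_gap": finger opening in m; "grasp_force": force on a finger pad.
Only numpy, scipy, OpenCV 4.12 (cv2) and the standard library are available. Lean on these libraries where they do the work, as an engineer would, in place of code of your own. Each camera call takes 0.05 s, during which the arm holds its last target. There are 200 camera calls.

TASK

The dark wooden cutlery box is shut, and its drawer is released by a hidden button: one of the six identical sunken panels in its lid. Feel over the panels with closed fingertips until you find the one that gives, press it in so that the drawer springs open, then let go of it and leave the drawer fully out. Do not grasp or lift anything, and leave the crockery and other things around the box where they stand.

Things in the scene. Friction and masses are not known exactly. Their poses are not given: they have to be found in the camera images.
- box: dark wooden cutlery box fixed to the worktop, 170 (x) x 224 (y) x 85 (z) mm; origin at the centre of its underside, z up, drawer on its -x side (towards the robot, turned up to 0.3 rad). The flat lid has 2 rows x 3 columns of 48 mm square openings, 64 mm pitch, 16 mm bars between; in each an identical 47 mm wooden panel sunk 2 mm. Five are solid; one, at random, is the hidden push button
- place1 (a point): point on the lid of the box: centre of the face of the panel in the row nearer the robot, left column as the robot sees it (-32, 64, 83 mm in the box's frame); z out of the panel. Any of the six may be the button; axes as the box's
- place2 (a point): point on the lid of the box: centre of the face of the panel in the row nearer the robot, middle column as the robot sees it (-32, 0, 83 mm in the box's frame); z out of the panel. Any of the six may be the button; axes as the box's
- place3 (a point): point on the lid of the box: centre of the face of the panel in the row nearer the robot, right column as the robot sees it (-32, -64, 83 mm in the box's frame); z out of the panel. Any of the six may be the button; axes as the box's
- place4 (a point): point on the lid of the box: centre of the face of the panel in the row farther from the robot, left column as the robot sees it (32, 64, 83 mm in the box's frame); z out of the panel. Any of the six may be the button; axes as the box's
- place5 (a point): point on the lid of the box: centre of the face of the panel in the row farther from the robot, middle column as the robot sees it (32, 0, 83 mm in the box's frame); z out of the panel. Any of the six may be the button; axes as the box's
- place6 (a point): point on the lid of the box: centre of the face of the panel in the row farther from the robot, right column as the robot sees it (32, -64, 83 mm in the box's frame); z out of the panel. Any of the six may be the button; axes as the box's
- catch (a joint): how far the hidden push button is pressed in, m: 0 out (level with the other panels), 0.007 fully in. It moves straight down against a spring, about 2 N at first and 5 N fully in, and springs back when let go. Somewhere near 0.004 it unlatches the drawer. Which panel it is, is not told: press them one at a time with closed fingers; solid ones do not give
- drawer (a joint): how far the drawer in the box's low front (lighter wood, no handle, locked at 0) has come out towards the box's -x, m: 0 shut, 0.06 fully sprung out. Once unlatched, its own spring drives it out in about half a second and holds it there
- mug: two-tone glazed mug, 83x117x94 mm, upright; origin at the centre of its underside's footprint. Bystander
- shaker: small glass salt shaker with a grey top, 44 mm wide, 90 mm tall, upright; origin at the centre of its underside. Bystander
- tumbler: clear glass tumbler, 76 mm wide, 78 mm tall, upright; origin at the centre of its underside. Bystander
- dessert_fork: steel dessert fork, 145x20x12 mm, lying flat; origin at its middle, on the surface. Bystander
- candle: pale candle in a clear glass, 76 mm wide, 90 mm tall, upright; origin at the centre of its underside. Bystander

How it is judged:
On the way:
1. the hidden button is pressed in more than 2.5 mm (value of joint catch above 0.0025 m), for 0.05 s.
At the end, for the whole second after the job is handed in: the drawer has sprung out more than 50 mm and rests there, the button is let go (less than 1.5 mm in), and every bystander is within 25 mm of where it stood (value of joint drawer above 0.05 m and velocity of joint drawer below 0.01 m/s and value of joint catch below 0.0015 m and distance of each of mug, shaker, tumbler, dessert_fork, candle from where it was at the start of the episode below 0.025 m); the robot touches nothing.
It fails at once if a bystander is moved more than 25 mm (not (distance of mug from where it was at the start of the episode below 0.025 m) or not (distance of shaker from where it was at the start of the episode below 0.025 m) or not (distance of tumbler from where it was at the start of the episode below 0.025 m) or not (distance of dessert_fork from where it was at the start of the episode below 0.025 m) or not (distance of candle from where it was at the start of the episode below 0.025 m)).
It fails at once if a bystander is lifted more than 12 mm off the worktop (height (world z) of any of mug, shaker, tumbler, dessert_fork, candle above 0.012 m).
It also fails if it takes over 54 s, if anything falls off the work surface, if the arm or the gripper's body presses on something with over 40 N, if the wrist force passes 120 N, or if a joint passes its speed limit or range.

## Working session

There is one attempt and no reset: what is moved stays moved. The work goes in short steps, Python scripts to look and compute and a tool call to move; the robot and the scene stay as the last step left them, time stands still between calls to the robot, and variables do not carry over. Pictures are saved under pics/ and viewed, at most 10 in all, crops included, and the job is handed in when it is done.

Besides the shell and the picture viewer there is one more tool, called after ">>>" as name(argument=value, ...), one argument or row to a line, values as JSON. servo_tool: Moves the arm, as the interface text tells. Its arguments: {"type":"object","properties":{"commands":{"type":"array","items":{"type":"object","properties":{"gripper":{"type":"number"},"dx":{"type":"number"},"dy":{"type":"number"},"dz":{"type":"number"},"turn":{"type":"number"}}}}},"required":["commands"]}

```bash
mkdir -p pics
cat > h.py <<'E'
import numpy as np, cv2
from bench import bot
def cam(n):
    c=bot.read_camera(n); c['f']=192/np.tan(np.radians(c['vfov'])/2); c['R']=np.array(c['R']); c['t']=np.array(c['t']); return c
def ray(c,rc,z):
    r,q=rc; d=c['R'].T@np.array([(q-c['cx'])/c['f'],(r-c['cy'])/c['f'],1]); o=-c['R'].T@c['t']
    return o+d*(z-o[2])/d[2]
E
python3 - <<'E'
from h import *
P=[(-32,64),(-32,0),(-32,-64),(32,64),(32,0),(32,-64)]
ims=[]
for n in ('scene','top'):
    c=cam(n); ims.append(c['img']); W=[];B=[]
    for i in range(6):
        r=bot.tip_of(n,f'place{i+1}')
        if r:
            w=ray(c,r[0]['location'],.083); print(n,i+1,r[0]['p'],np.round(r[0]['location']),w.round(4)); W.append(w[:2]);B.append(P[i])
    if len(W)>2:
        W=np.array(W);B=np.array(B)/1e3; a=W-W.mean(0);b=B-B.mean(0)
        th=np.arctan2((b[:,0]*a[:,1]-b[:,1]*a[:,0]).sum(),(a*b).sum()); R=np.array([[np.cos(th),-np.sin(th)],[np.sin(th),np.cos(th)]])
        print(n,'th',th,'origin',W.mean(0)-R@B.mean(0),'resid',(a-b@R.T).round(4).tolist())
    for k in ('mug','shaker','tumbler','dessert_fork','candle'):
        r=bot.tip_of(n,k)
        if r: print(k,r[0]['p'],ray(c,r[0]['location'],0).round(3))
cv2.imwrite('pics/a.png',cv2.resize(np.vstack(ims),None,fx=.78,fy=.78))
s=bot.sense();print(s['tool_pos'],s['orientation'],s['ft_force'],s['time_s'])
E
```

```text
scene 1 0.96 [182. 255.] [ 0.5182 -0.0119  0.083 ]
scene 2 0.96 [182. 255.] [ 0.5182 -0.0119  0.083 ]
scene 3 0.96 [182. 255.] [ 0.5182 -0.0119  0.083 ]
scene 4 0.96 [182. 255.] [ 0.5182 -0.0119  0.083 ]
scene 5 0.96 [182. 255.] [ 0.5182 -0.0119  0.083 ]
scene 6 0.96 [182. 255.] [ 0.5182 -0.0119  0.083 ]
scene th 0.0 origin [ 0.51824467 -0.01191738] resid [[0.032, -0.064], [0.032, 0.0], [0.032, 0.064], [-0.032, -0.064], [-0.032, 0.0], [-0.032, 0.064]]
mug 0.96 [0.495 0.118 0.   ]
shaker 0.73 [0.511 0.088 0.   ]
tumbler 0.56 [ 0.546 -0.277  0.   ]
candle 0.72 [ 0.629 -0.345  0.   ]
top 1 0.78 [179. 282.] [ 0.541 -0.077  0.083]
top 2 0.78 [179. 282.] [ 0.541 -0.077  0.083]
top 3 0.78 [179. 282.] [ 0.541 -0.077  0.083]
top 4 0.78 [179. 282.] [ 0.541 -0.077  0.083]
top 5 0.78 [179. 282.] [ 0.541 -0.077  0.083]
top 6 0.78 [179. 282.] [ 0.541 -0.077  0.083]
top th 0.0 origin [ 0.54102505 -0.07696854] resid [[0.032, -0.064], [0.032, 0.0], [0.032, 0.064], [-0.032, -0.064], [-0.032, 0.0], [-0.032, 0.064]]
mug 0.68 [0.491 0.113 0.   ]
shaker 0.5 [ 0.6   -0.245  0.   ]
tumbler 0.68 [ 0.545 -0.282 -0.   ]
dessert_fork 0.74 [ 0.476 -0.098  0.   ]
candle 0.96 [ 0.633 -0.333  0.   ]
[ 0.19996587 -0.48542273  0.24830615] [[ 9.24602282e-01  3.80933877e-01 -1.55271638e-05]
 [ 3.80933876e-01 -9.24602282e-01 -4.44604501e-05]
 [-3.12929427e-05  3.51934109e-05 -9.99999999e-01]] [ 0.45833235 -0.70947418  0.15705558] 1.2
```

View pics/a.png

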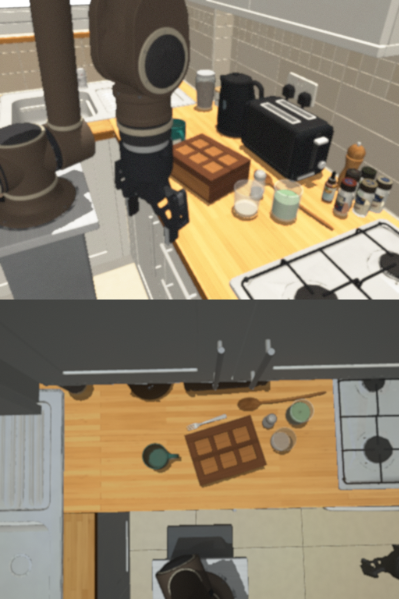

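The top view (lower half) shows the box centred at about full-res (row 193, col 290), slightly rotated. The mug is to its left, the fork behind it, and the shaker, tumbler and candle to its right. `tip_of` can't tell the panels apart, so I'll segment them myself.

```bash
cat > fit.py <<'E'
from h import *
from scipy.optimize import least_squares
P=np.array([(-32,64),(-32,0),(-32,-64),(32,64),(32,0),(32,-64)])/1e3
c=cam('top'); o=bot.outline_of('top','box')[0]; m=o['pixels'].astype(bool)
im=c['img']; u=4
big=cv2.resize(im,None,fx=u,fy=u,interpolation=cv2.INTER_CUBIC); g=big[:,:,2]
M=cv2.resize(m.astype(np.uint8),None,fx=u,fy=u,interpolation=cv2.INTER_NEAREST)
M=cv2.erode(M,np.ones((13,13)))
t,_=cv2.threshold(g[M>0].reshape(-1,1),0,255,cv2.THRESH_OTSU)
b=((g>t)&(M>0)).astype(np.uint8); b=cv2.morphologyEx(b,cv2.MORPH_OPEN,np.ones((9,9)))
n,_,st,ce=cv2.connectedComponentsWithStats(b)
W=[]
for i in range(1,n):
    if st[i,4]>1000:
        q=(ce[i]+.5)/u-.5; w=ray(c,(q[1],q[0]),.083); W.append(w[:2]); print(st[i,4],q.round(1),w.round(4))
W=np.array(W)
def mod(p): 
    R=np.array([[np.cos(p[2]),-np.sin(p[2])],[np.sin(p[2]),np.cos(p[2])]]); return P@R.T+p[:2]
def res(p): return np.linalg.norm(mod(p)[:,None]-W[None],axis=2).min(1)
best=min((least_squares(res,[*W.mean(0),a]) for a in (-.3,-.15,0,.15,.3)),key=lambda s:s.cost)
print('pose',best.x,'res mm',(res(best.x)*1e3).round(1)); np.save('pose.npy',best.x); print(mod(best.x).round(4))
x0,y0,w,h=o['bbox']; vis=big.copy()
for w_ in mod(best.x):
    X=c['R']@np.array([*w_,.083])+c['t']; cv2.circle(vis,(int(u*(c['f']*X[0]/X[2]+c['cx'])),int(u*(c['f']*X[1]/X[2]+c['cy']))),4,(0,255,0),-1)
cv2.imwrite('pics/b.png',vis[int(u*(y0-60)):int(u*(y0+60)),int(u*(x0-90)):int(u*(x0+100))])
E
python3 fit.py
```

```text
15271 [281.9 169.3] [ 0.5658 -0.0783  0.083 ]
17412 [295.2 215. ] [ 0.4507 -0.1079  0.083 ]
pose [ 0.50822672 -0.09307538 -1.07376766] res mm [46.8 60.3 18.7 18.7 60.3 46.8]
[[ 0.5492 -0.0344]
 [ 0.493  -0.0649]
 [ 0.4367 -0.0955]
 [ 0.5797 -0.0907]
 [ 0.5235 -0.1212]
 [ 0.4672 -0.1517]]
```

View pics/b.png

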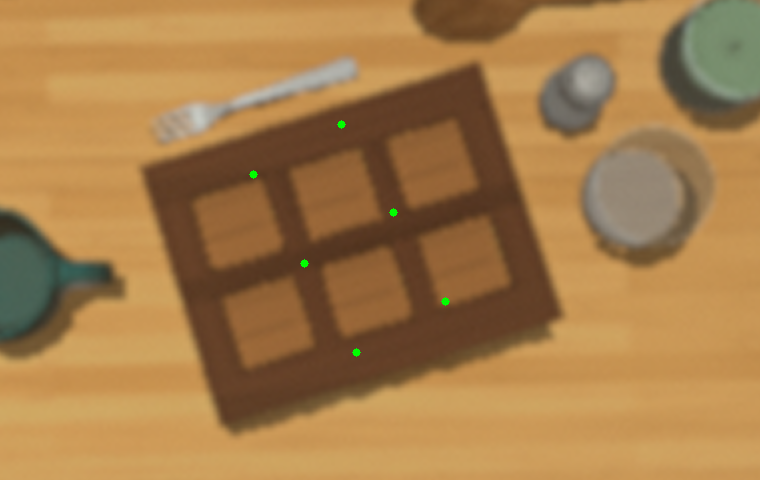

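The crop shows six clear panels. By eye their centres are at about (238,225), (335,195), (432,163), (268,323), (367,291) and (465,260). The green model points are wrong because the blobs merged, so I'll use these six pixel positions.

```bash
cat > fit2.py <<'E'
from h import *
P=np.array([(-32,64),(-32,0),(-32,-64),(32,64),(32,0),(32,-64)])/1e3
c=cam('top'); x0,y0,w,h=bot.outline_of('top','box')[0]['bbox']
ox,oy=int(4*(x0-90)),int(4*(y0-60))
px=[(268,323),(367,291),(465,260),(238,225),(335,195),(432,163)]
W=np.array([ray(c,((oy+v+.5)/4-.5,(ox+u+.5)/4-.5),.083)[:2] for u,v in px])
a=W-W.mean(0); th=np.arctan2((P[:,0]*a[:,1]-P[:,1]*a[:,0]).sum(),(a*P).sum())
R=np.array([[np.cos(th),-np.sin(th)],[np.sin(th),np.cos(th)]])
print('pose',W.mean(0),th,'res mm',((a-P@R.T)*1e3).round(1).tolist()); T=P@R.T+W.mean(0); print(T.round(4)); np.save('T.npy',T)
s=bot.sense(); O=np.array(s['orientation']); p=s['tool_pos']
ya=np.arctan2(O[1,0],O[0,0]); print('toolx yaw',ya)
print('tool-frame shifts', [(O.T@(np.array([*t,.248])-p)).round(4).tolist() for t in T])
E
python3 fit2.py
```

```text
pose [ 0.50306372 -0.0968522 ] 0.28667359958007166 res mm [[-0.1, 0.6], [0.3, -0.1], [0.2, -0.3], [0.1, -0.4], [-0.6, -0.0], [0.0, 0.2]]
[[ 0.4543 -0.0445]
 [ 0.4724 -0.1059]
 [ 0.4905 -0.1673]
 [ 0.5157 -0.0264]
 [ 0.5338 -0.0878]
 [ 0.5519 -0.1492]]
toolx yaw 0.3908221388914661
tool-frame shifts [[0.4031, -0.3108, 0.0003], [0.3964, -0.2471, 0.0003], [0.3898, -0.1835, 0.0003], [0.4667, -0.3041, 0.0003], [0.4601, -0.2405, 0.0003], [0.4534, -0.1768, 0.0003]]
```

>>> servo_tool(
  commands=[
    {"gripper":-1,"dx":0.037,"dy":-0.0175,"turn":0},
    {"gripper":-1,"dx":0.037,"dy":-0.0175},
    {"gripper":-1,"dx":0.037,"dy":-0.0175},
    {"gripper":-1,"dx":0.037,"dy":-0.0175},
    {"gripper":-1,"dx":0.037,"dy":-0.0175},
  ],
)

```text
$.commands[0]: bad value
```

>>> servo_tool(
  commands=[
    {"gripper":-1,"dx":0.037,"dy":-0.0175},
    {"gripper":-1,"dx":0.037,"dy":-0.0175},
    {"gripper":-1,"dx":0.037,"dy":-0.0175},
    {"gripper":-1,"dx":0.037,"dy":-0.0175},
    {"gripper":-1,"dx":0.037,"dy":-0.0175,"turn":0.104},
  ],
)

```text
$.commands[0]: bad value
```

```bash
cat > go.py <<'E'
from h import *
T=np.load('T.npy'); s=bot.sense(); O=np.array(s['orientation']); p=s['tool_pos']
print(s['time_s'],p.round(4),s['ft_force'],s['finger_gap'],np.arctan2(O[1,0],O[0,0]))
for i,t in enumerate(T): print(i+1,(O.T@(np.array([*t,.100])-p)).round(4))
E
python3 go.py
```

```text
1.4 [ 0.2    -0.4854  0.2483] [ 0.12752638  0.26709182 -0.45995512] 0.08551463735864674 0.3908221388914661
1 [ 0.4031 -0.3108  0.1483]
2 [ 0.3964 -0.2471  0.1483]
3 [ 0.3897 -0.1835  0.1483]
4 [ 0.4667 -0.3041  0.1483]
5 [ 0.4601 -0.2405  0.1483]
6 [ 0.4534 -0.1768  0.1483]
```

>>> servo_tool(
  commands=[
    {"gripper":-1,"dx":0.037,"dy":-0.0175,"dz":0,"turn":0},
    {"gripper":-1,"dx":0.037,"dy":-0.0175,"dz":0,"turn":0},
    {"gripper":-1,"dx":0.037,"dy":-0.0175,"dz":0,"turn":0},
    {"gripper":-1,"dx":0.037,"dy":-0.0175,"dz":0,"turn":0},
    {"gripper":-1,"dx":0.037,"dy":-0.0175,"dz":0,"turn":0},
  ],
)

```text
time_s: 1.82
tool_pos: [0.3385, -0.3326, 0.2484]
orientation: [[0.925, 0.38, 0.0], [0.38, -0.925, -0.0], [0.0, 0.0, -1.0]]
ft_force: [1.5, -1.2, 0.2]
finger_gap: 0.0258
grasp_force: 0.0
```

>>> servo_tool(
  commands=[
    {"gripper":-1,"dx":0.037,"dy":-0.0175,"dz":0,"turn":0},
    {"gripper":-1,"dx":0.037,"dy":-0.0175,"dz":0,"turn":0},
    {"gripper":-1,"dx":0.037,"dy":-0.0175,"dz":0,"turn":0},
    {"gripper":-1,"dx":0.037,"dy":-0.0175,"dz":0,"turn":0},
    {"gripper":-1,"dx":0.02,"dy":-0.01,"dz":0,"turn":0.104},
  ],
)

```text
time_s: 2.23
tool_pos: [0.4647, -0.1931, 0.2483]
orientation: [[0.959, 0.285, 0.001], [0.285, -0.959, 0.001], [0.001, -0.0, -1.0]]
ft_force: [-0.2, 0.3, -0.4]
finger_gap: -0.0001
grasp_force: 0.0
```

>>> servo_tool(
  commands=[
    {"gripper":-1,"dx":0,"dy":0,"dz":0,"turn":0},
  ],
)

```text
time_s: 2.32
tool_pos: [0.465, -0.1929, 0.248]
orientation: [[0.959, 0.284, 0.001], [0.284, -0.959, 0.001], [0.001, -0.001, -1.0]]
ft_force: [-0.9, -0.5, 1.0]
finger_gap: 0.0
grasp_force: 0.0
```

```bash
python3 go.py
```

```text
2.3167 [ 0.465  -0.1929  0.248 ] [-0.90983054 -0.50897159  1.03526264] 8.637332514811879e-07 0.2877223947422904
1 [ 0.0317 -0.1452  0.1481]
2 [ 0.0316 -0.0812  0.1481]
3 [ 0.0315 -0.0172  0.148 ]
4 [ 0.0957 -0.1452  0.1482]
5 [ 0.0956 -0.0812  0.1481]
6 [ 0.0955 -0.0172  0.1481]
```

>>> servo_tool(
  commands=[
    {"gripper":-1,"dx":0.0315,"dy":-0.0172,"dz":0,"turn":0},
    {"gripper":-1,"dx":0,"dy":0,"dz":0.04,"turn":0},
    {"gripper":-1,"dx":0,"dy":0,"dz":0.04,"turn":0},
    {"gripper":-1,"dx":0,"dy":0,"dz":0.04,"turn":0},
    {"gripper":-1,"dx":0,"dy":0,"dz":0.018,"turn":0},
  ],
)

```text
time_s: 2.73
tool_pos: [0.4853, -0.17, 0.1055]
orientation: [[0.959, 0.284, -0.006], [0.284, -0.959, 0.002], [-0.005, -0.003, -1.0]]
ft_force: [-1.0, -0.6, -0.6]
finger_gap: -0.0002
grasp_force: 0.0
```

>>> servo_tool(
  commands=[
    {"gripper":-1,"dx":0,"dy":0,"dz":0.004,"turn":0},
    {"gripper":-1,"dx":0,"dy":0,"dz":0.004,"turn":0},
    {"gripper":-1,"dx":0,"dy":0,"dz":0,"turn":0},
  ],
)

```text
time_s: 2.98
tool_pos: [0.4882, -0.1711, 0.103]
orientation: [[0.959, 0.283, 0.001], [0.283, -0.959, -0.0], [0.001, 0.001, -1.0]]
ft_force: [0.3, 1.0, 1.4]
finger_gap: -0.0001
grasp_force: 0.0
```

>>> servo_tool(
  commands=[
    {"gripper":-1,"dx":0,"dy":0,"dz":0.002,"turn":0},
    {"gripper":-1,"dx":0,"dy":0,"dz":0.001,"turn":0},
    {"gripper":-1,"dx":0,"dy":0,"dz":0,"turn":0},
  ],
)

```text
time_s: 3.23
tool_pos: [0.4886, -0.171, 0.1005]
orientation: [[0.959, 0.283, 0.002], [0.283, -0.959, -0.001], [0.002, 0.001, -1.0]]
ft_force: [-0.9, 1.1, 0.3]
finger_gap: -0.0001
grasp_force: 0.0
```

>>> servo_tool(
  commands=[
    {"gripper":-1,"dx":0,"dy":-0.003,"dz":0.001,"turn":0},
    {"gripper":-1,"dx":0,"dy":0,"dz":0.001,"turn":0},
    {"gripper":-1,"dx":0,"dy":0,"dz":0,"turn":0},
  ],
)

```text
time_s: 3.48
tool_pos: [0.4884, -0.1691, 0.1]
orientation: [[0.959, 0.282, 0.004], [0.282, -0.959, -0.004], [0.003, 0.005, -1.0]]
ft_force: [-1.9, -3.5, 11.1]
finger_gap: 0.0
grasp_force: 5.7
```

>>> servo_tool(
  commands=[
    {"gripper":-1,"dx":0,"dy":0,"dz":0.001,"turn":0},
    {"gripper":-1,"dx":0,"dy":0,"dz":0.001,"turn":0},
    {"gripper":-1,"dx":0,"dy":0,"dz":0,"turn":0},
  ],
)

```text
time_s: 3.73
tool_pos: [0.4884, -0.1691, 0.1]
orientation: [[0.959, 0.282, 0.005], [0.282, -0.959, -0.004], [0.004, 0.006, -1.0]]
ft_force: [-7.6, -0.3, 26.6]
finger_gap: 0.0002
grasp_force: 12.7
```

Place 3 is solid: z stops at 0.100 and the force rises to 27 N. Next is place 2.

>>> servo_tool(
  commands=[
    {"gripper":-1,"dx":0,"dy":0,"dz":-0.02,"turn":0},
    {"gripper":-1,"dx":0.002,"dy":-0.033,"dz":0,"turn":0},
    {"gripper":-1,"dx":0,"dy":-0.032,"dz":0,"turn":0},
    {"gripper":-1,"dx":0,"dy":0,"dz":0,"turn":0},
    {"gripper":-1,"dx":0,"dy":0,"dz":0.01,"turn":0},
  ],
)

```text
time_s: 4.15
tool_pos: [0.4717, -0.1041, 0.1074]
orientation: [[0.958, 0.285, 0.004], [0.285, -0.958, -0.001], [0.004, 0.002, -1.0]]
ft_force: [1.0, -0.7, -0.4]
finger_gap: 0.0002
grasp_force: 0.0
```

>>> servo_tool(
  commands=[
    {"gripper":-1,"dx":0,"dy":0,"dz":0.004,"turn":0},
    {"gripper":-1,"dx":0,"dy":0,"dz":0.003,"turn":0},
    {"gripper":-1,"dx":0,"dy":0,"dz":0.002,"turn":0},
    {"gripper":-1,"dx":0,"dy":0,"dz":0.001,"turn":0},
    {"gripper":-1,"dx":0,"dy":0,"dz":0,"turn":0},
  ],
)

```text
time_s: 4.57
tool_pos: [0.4708, -0.1051, 0.0999]
orientation: [[0.959, 0.282, 0.003], [0.282, -0.959, 0.001], [0.003, -0.0, -1.0]]
ft_force: [-16.6, 6.1, 43.3]
finger_gap: -0.0001
grasp_force: 21.5
```

Place 2 is solid too. On to place 1, pressing 1 mm less.

>>> servo_tool(
  commands=[
    {"gripper":-1,"dx":0,"dy":0,"dz":-0.02,"turn":0},
    {"gripper":-1,"dx":0,"dy":-0.032,"dz":0,"turn":0},
    {"gripper":-1,"dx":0,"dy":-0.032,"dz":0,"turn":0},
    {"gripper":-1,"dx":0,"dy":0,"dz":0,"turn":0},
    {"gripper":-1,"dx":0,"dy":0,"dz":0.01,"turn":0},
  ],
)

```text
time_s: 4.98
tool_pos: [0.4535, -0.0434, 0.1061]
orientation: [[0.959, 0.284, 0.003], [0.284, -0.959, -0.001], [0.002, 0.001, -1.0]]
ft_force: [1.0, -0.4, -0.7]
finger_gap: 0.0001
grasp_force: 0.0
```

>>> servo_tool(
  commands=[
    {"gripper":-1,"dx":0,"dy":0,"dz":0.003,"turn":0},
    {"gripper":-1,"dx":0,"dy":0,"dz":0.003,"turn":0},
    {"gripper":-1,"dx":0,"dy":0,"dz":0.002,"turn":0},
    {"gripper":-1,"dx":0,"dy":0,"dz":0.001,"turn":0},
    {"gripper":-1,"dx":0,"dy":0,"dz":0,"turn":0},
  ],
)

```text
time_s: 5.4
tool_pos: [0.4524, -0.0442, 0.0999]
orientation: [[0.96, 0.281, 0.001], [0.281, -0.96, 0.001], [0.002, -0.0, -1.0]]
ft_force: [-16.2, 3.2, 39.4]
finger_gap: 0.0001
grasp_force: 20.1
```

Place 1 is solid. Next is place 4.

>>> servo_tool(
  commands=[
    {"gripper":-1,"dx":0,"dy":0,"dz":-0.02,"turn":0},
    {"gripper":-1,"dx":0.032,"dy":0,"dz":0,"turn":0},
    {"gripper":-1,"dx":0.032,"dy":0,"dz":0,"turn":0},
    {"gripper":-1,"dx":0,"dy":0,"dz":0,"turn":0},
    {"gripper":-1,"dx":0,"dy":0,"dz":0.01,"turn":0},
  ],
)

```text
time_s: 5.82
tool_pos: [0.516, -0.0263, 0.1062]
orientation: [[0.959, 0.282, 0.001], [0.282, -0.959, -0.0], [0.001, 0.001, -1.0]]
ft_force: [0.3, -0.8, -0.2]
finger_gap: 0.0004
grasp_force: 0.0
```

>>> servo_tool(
  commands=[
    {"gripper":-1,"dx":0,"dy":0,"dz":0.003,"turn":0},
    {"gripper":-1,"dx":0,"dy":0,"dz":0.003,"turn":0},
    {"gripper":-1,"dx":0,"dy":0,"dz":0.002,"turn":0},
    {"gripper":-1,"dx":0,"dy":0,"dz":0.001,"turn":0},
    {"gripper":-1,"dx":0,"dy":0,"dz":0,"turn":0},
  ],
)

```text
time_s: 6.23
tool_pos: [0.5131, -0.0258, 0.0973]
orientation: [[0.959, 0.282, -0.001], [0.282, -0.959, -0.0], [-0.001, 0.0, -1.0]]
ft_force: [-0.6, -0.7, 1.6]
finger_gap: -0.0003
grasp_force: 0.6
```

Place 4 gives: z = 0.0973 with little force. I'll press 4 mm further, then let go and rise.

>>> servo_tool(
  commands=[
    {"gripper":-1,"dx":0,"dy":0,"dz":0.002,"turn":0},
    {"gripper":-1,"dx":0,"dy":0,"dz":0.002,"turn":0},
    {"gripper":-1,"dx":0,"dy":0,"dz":0,"turn":0},
    {"gripper":-1,"dx":0,"dy":0,"dz":0,"turn":0},
    {"gripper":-1,"dx":0,"dy":0,"dz":0,"turn":0},
  ],
)

```text
time_s: 6.65
tool_pos: [0.5141, -0.0253, 0.0936]
orientation: [[0.959, 0.283, 0.001], [0.283, -0.959, -0.0], [0.001, 0.0, -1.0]]
ft_force: [-1.7, -1.4, 2.5]
finger_gap: 0.0001
grasp_force: 1.3
```

>>> servo_tool(
  commands=[
    {"gripper":-1,"dx":0,"dy":0,"dz":-0.01,"turn":0},
    {"gripper":-1,"dx":0,"dy":0,"dz":-0.03,"turn":0},
    {"gripper":-1,"dx":0,"dy":0,"dz":-0.04,"turn":0},
    {"gripper":-1,"dx":0,"dy":0,"dz":-0.04,"turn":0},
    {"gripper":-1,"dx":0,"dy":0,"dz":0,"turn":0},
  ],
)

```text
time_s: 7.07
tool_pos: [0.5169, -0.0252, 0.2216]
orientation: [[0.959, 0.283, 0.011], [0.283, -0.959, 0.0], [0.011, 0.003, -1.0]]
ft_force: [1.3, 0.4, 1.0]
finger_gap: -0.0003
grasp_force: 0.0
```

>>> servo_tool(
  commands=[
    {"gripper":-1,"dx":-0.04,"dy":0,"dz":0,"turn":0},
    {"gripper":-1,"dx":-0.04,"dy":0,"dz":0,"turn":0},
    {"gripper":-1,"dx":-0.04,"dy":0,"dz":0,"turn":0},
    {"gripper":-1,"dx":-0.04,"dy":0,"dz":0,"turn":0},
    {"gripper":-1,"dx":0,"dy":0,"dz":0,"turn":0},
  ],
)

```text
time_s: 7.48
tool_pos: [0.3548, -0.0709, 0.2138]
orientation: [[0.96, 0.281, -0.002], [0.281, -0.96, 0.0], [-0.002, -0.001, -1.0]]
ft_force: [-0.0, -0.1, -0.8]
finger_gap: -0.0003
grasp_force: 0.0
```

Run:
```python
from h import *
a=cam('top')['img'][100:300,180:420]; b=cam('scene')['img'][120:320,180:420]
cv2.imwrite('pics/c.png',cv2.resize(np.hstack([a,b]),(800,334)))
```

```text
(no output)
```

View pics/c.png

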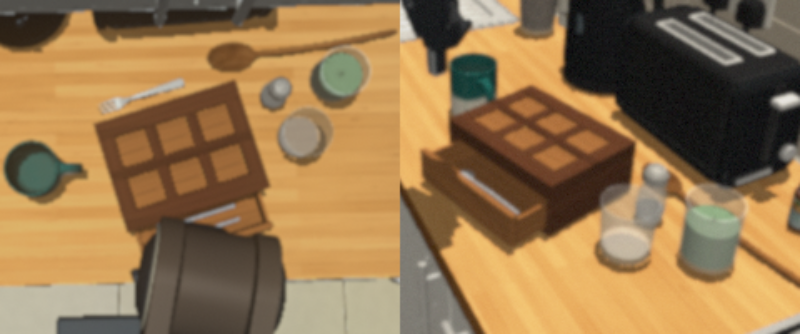

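The drawer stands fully out in both views, with cutlery visible at about (210,215) in the left one. The panels are level, the bystanders haven't moved, and the arm is clear. Handing in.

```bash
python3 -c "
from bench import bot
print(bot.hand_in())"
```

```text
the job is handed in; nothing more can be done
None
```

The hidden button was the far-left panel (place4): I pressed it in about 6 mm and let go, the drawer sprang fully open, nothing around the box moved, and the job is handed in (no verdict was returned).

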